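# Put the inspection scope on standby

## Task

Put the leaning inspection scope on standby: gently push its telescoping tubes fully home, the innermost one with the camera head first and the middle one only after it. Then slide the lamp's fader on the console until its white line is level with the pair of steel pointers beside the track, and let go. Leave the other things on the bench where they are.

Things in the scene. Friction and masses are not known exactly. Their poses are not given: they have to be found in the camera images.
- scope_stand: fixed inspection scope: aluminium base plate (220 x 150 x 12 mm) and a steel column (22 mm thick, 327 mm tall, at x = 30, y = 68 mm) with a fixed barrel (56 mm across) leaning 35 degrees from vertical to the stand's own -x, roughly towards the robot. Origin on the table under the centre of the barrel's mouth, which is 150 mm up; z up; the tubes slide in the plane y = 0
- lamp_bar (a point): a point on the axis of the stand's fixed lamp bar, 316 mm up at x = -25, y = 0 mm of the stand: a level bar 20 mm thick, along the stand's y from -66 to +74 mm. A gripper pointing straight down would hit it before the tubes are home; one pointing down along the tubes clears it
- middle_tube (a joint): how far the middle tube stands out of the barrel, in m: 0 is fully home (collar resting on the barrel's mouth), 0.05 fully drawn out. Steel tube 38 mm across with an aluminium knurled collar, 46 mm across and 14 mm thick, on its upper end. Held by rubbing of about 9 N; stays where it is left
- collar_top (a point): centre of the collar's upper face; its z axis points up along the tubes, out of the barrel
- inner_tube (a joint): how far the inner tube stands out of the middle tube, in m: 0 is fully home (black camera head resting on the collar), 0.05 fully drawn out. Steel tube 24 mm across. Held by rubbing of about 3 N, so a push on the camera head sends it home before the middle tube yields; once home, a further push on the head moves the middle tube. Stays where it is left
- camera_top (a point): centre of the flat upper face of the black camera head (34 mm across, 32 mm tall with its cap) on the inner tube's end; its z axis points up along the tubes, out of the barrel. The scope withstands a press of up to 45 N; the top 10 mm is a rubber cap that gives under the push, 3 N per mm, up to 10 mm, and springs back
- console: the lamp console, a fixed grey box 240 x 130 x 40 mm with a black top; origin at the centre of its underside, x along the fader's track, z up
- fader (a joint): position of the lamp's fader along the track, in m: 0 to 0.12, growing along the console's +x (0 is 70 mm to the -x side of the console's centre); rubbing about 2.5 N, stays where it is left
- fader_top (a point): centre of the top of the fader's grip, a grey block 14 mm along the track, 24 mm across it, its top 30 mm above the console's top, with a white line over its middle; axes as the console's
- mark: the standby mark: a pair of small steel pointers, 4 mm tall, one on either side of the track, 29 to 58 mm from its centre line, their tips pointing at it. Fixed on the console's top; origin on the track's centre line at the level of the console's top, midway between the tips; axes as the console's
- flux_bottle: bystander: a small white bottle standing upright, 38 mm across, 85 mm tall
- tape_reel: bystander: a cardboard ring lying flat, 64 mm across, 18 mm tall
- screwdriver: bystander: a screwdriver lying flat, 150 mm long
- tweezers: bystander: steel tweezers lying flat, 127 mm long, 7 mm tall
- board_tray: bystander: a black open tray of circuit boards, 100 x 140 x 22 mm
- wipes_tin: bystander: an upright tin, 72 mm across, 90 mm tall
- gauge_block: bystander: a steel block, 60 x 30 x 30 mm

How it is judged (in metres and radians):
On the way, in this order (a step that is already met when the one before it is completed fails the run):
1. the inner tube is home in the middle tube (value of joint inner_tube below 0.003 m), for 0.05 s.
2. the middle tube is home in the barrel, the inner still home (value of joint each of inner_tube, middle_tube below 0.003 m), for 0.2 s.
3. the fader is level with the mark (x of fader_top in the frame of mark between -0.006 and 0.006 m), for 0.2 s.
At the end, for the whole second after the job is handed in: both tubes within 3 mm of fully home, the fader's middle within 6 mm of the mark along the track and at rest (all of step 2 and all of step 3 and velocity of joint fader between -0.01 and 0.01 m/s); the robot touches nothing.
It fails at once if the middle tube is pushed in (more than 8 mm) while the inner one still stands out (more than 5 mm) (value of joint inner_tube above 0.005 m and distance of collar_top from where it was at the start of the episode above 0.008 m).
It fails at once if the scope is pressed with more than 45 N (contact force between any of the fingers, the arm and scope_stand above 45 N).
It fails at once if a bystander is moved by more than 40 mm (distance of any of flux_bottle, tape_reel, screwdriver, tweezers, board_tray, wipes_tin, gauge_block from where it was at the start of the episode above 0.04 m).
It also fails if it takes over 43 s, if anything falls off the work surface, if the arm or the gripper's body presses on something with over 40 N, if the wrist force passes 120 N, or if a joint passes its speed limit or range.

## Robot

A 6-joint arm with a two-finger parallel gripper is mounted at the origin on the work surface. World frame = base frame: x ahead of the robot, y to its left, z up, the work surface at z = 0. Lengths are in m, angles in degrees, forces in N, time in s.
With the tool pointing down it reaches from about 0.3 to 0.75 m from the base axis. Payload 8.5 kg.
Tool frame: the origin (TCP) lies on the centre line of the jaws, within the pads' length; the fingertips stand 22 mm ahead of it and the grasp point (between the pads) lies 3 mm ahead of it (env.tip_reach is the distance from the TCP to the fingertips, in m); y points along the fingers, z is the direction in which the jaws open and shut, and the axes are right-handed (so a half turn about y gives the same grasp; the last joint's range is limited). The gripper opens to 85 mm and grips with 20 to 120 N. Pads are 22 mm wide; open, the fingers measure 114 mm over their backs; the gripper's body (76 mm by 85 mm) begins 54 mm behind the grasp point. The pads swing forward as they close: fully open they stand 13 mm farther back than shut.
Start: joints at [59.227, 21.807, 74.336, -0, 83.858, -12.336], TCP at [0.174, 0.522, 0.253] pointing down, gripper open.
Joint ranges: [-178.18, 178.18], [-50.72, 133.34], [12.68, 142.11], [-81.47, 261.47], [9.98, 163.14], [-165.26, 165.26]. Speed limits (degrees/s): [136.94, 136.94, 180, 180, 180, 180].

## Interface

Orientations are given as a 3x3 rotation matrix whose columns are the frame's x, y, z axes.
In Python, from rig import env, get_image gives the robot as it stands. The module is installed in compiled form; this text tells all that it offers.
- The arm moves only by the tool carry_out, never from a script. Its argument "targets" is a list that holds one entry, the list of rows, each a list of 7 numbers: the closure, from 0 (fully open) to 1 (shut), then the shift along the world's x, y, z in mm, then the turn, a rotation vector about the world's x, y, z in degrees. In form: [[[claw, dx, dy, dz, ax, ay, az], ...]]. A call has 1 to 20 rows; each row is the pose to reach, as a shift and turn from the pose commanded when the call began; what a row does not reach only later rows make up. A row lasts 1/12 s, in which the tool goes at most 41.7 mm and 7.16 degrees, less where a joint would pass 70% of its speed; a pose out of reach is approached as far as the arm can. A call with a gripper value outside its range is refused whole. The fingers move at their own pace and stop on an object; "squeeze" is the grip in N (left out, the last holds). Time passes only in rows, so rows that repeat a pose let the fingers close. It gives the time, the measured TCP pose, the force and the opening at its end, in the units of the state.
- env.observe(): the state, without advancing time (a new reading comes with each control period).
- get_image(name): name is "side" or "top" or "wrist"; returns a dict with "img" (420x560x3 uint8, red, green, blue), "fx", "fy", "cx", "cy" (pixels), "k1" (the pictures are not rectified: a ray, as slopes to the right and down, at radius r is drawn at 1 + k1 r^2 times it, then the intrinsics apply), "rvec" (rotation vector, rad) and "tvec" (3), from world to camera coordinates, as OpenCV has them. Camera axes: x right, y down, z forward; pixel columns grow to the right and rows downward; lengths in m; the calibration is good to about 2 mm. A picture is of the moment at which its call begins. There is no depth.
- env.close_job(): hands the job in, once; it reports no verdict.
The state is a dict: "time_s": time; "q": joint angles; "qvel": joint speeds; "joint_efforts": joint torques, N m; "position": TCP position; "tool_rot": TCP orientation; "ft_force": force on the tool from outside, world axes, zero at the start; "wrist_torque": the same for the moment, N m; "grip_width": finger opening in m.
Only numpy, scipy, OpenCV 4.12 (cv2) and the standard library are available. Lean on these libraries where they do the work, as an engineer would, in place of code of your own. Each camera call takes 0.05 s, during which the arm holds its last target.

## Working session

There is one attempt and no reset: what is moved stays moved. The work goes in short steps, Python scripts to look and compute and a tool call to move; the robot and the scene stay as the last step left them, time stands still between calls to the robot, and variables do not carry over. Pictures are saved under pics/ and viewed, and the job is handed in when it is done.

Besides the shell and the picture viewer there is one more tool, called after "Call:" by a JSON object that holds its "api" and its "payload". carry_out: Moves the arm, as the interface text tells. Its arguments: {"type":"object","properties":{"targets":{"type":"array"},"squeeze":{"type":"number"}},"required":["targets"]}

```bash
mkdir -p pics; cat > h.py <<'E'
import numpy as np, cv2
from rig import env,get_image
def take(n,tag):
    d=get_image(n); cv2.imwrite(f'pics/{tag}.png',d['img'][:,:,::-1]); 
    np.save(f'pics/{tag}.npy',np.array({k:v for k,v in d.items()},dtype=object),allow_pickle=True); return d
def load(tag): return np.load(f'pics/{tag}.npy',allow_pickle=True).item()
def cam(d):
    R,_=cv2.Rodrigues(np.array(d['rvec'],float)); t=np.array(d['tvec'],float).ravel(); return R,t
def ray(d,u,v):
    K=np.array([[d['fx'],0,d['cx']],[0,d['fy'],d['cy']],[0,0,1.]])
    p=cv2.undistortPoints(np.array([[[u,v]]],float),K,np.array([d['k1'],0,0,0,0.])).ravel()
    R,t=cam(d); r=R.T@np.array([p[0],p[1],1]); return -R.T@t, r/np.linalg.norm(r)
def atz(d,u,v,z):
    o,r=ray(d,u,v); return o+r*(z-o[2])/r[2]
def tri(*obs):
    A=np.zeros((3,3));b=np.zeros(3);L=[]
    for d,u,v in obs:
        o,r=ray(d,u,v);P=np.eye(3)-np.outer(r,r);A+=P;b+=P@o;L.append((o,r))
    x=np.linalg.solve(A,b); return x,[np.linalg.norm(np.cross(x-o,r)) for o,r in L]
def proj(d,X):
    K=np.array([[d['fx'],0,d['cx']],[0,d['fy'],d['cy']],[0,0,1.]])
    return cv2.projectPoints(np.atleast_2d(np.array(X,float)),np.array(d['rvec'],float),np.array(d['tvec'],float),K,np.array([d['k1'],0,0,0,0.]))[0].reshape(-1,2)
def crop(tag,u0,v0,u1,v1,s,out):
    im=cv2.imread(f'pics/{tag}.png')[v0:v1,u0:u1]; cv2.imwrite(f'pics/{out}.png',cv2.resize(im,None,fx=s,fy=s,interpolation=cv2.INTER_CUBIC))
E
python3 - <<'E'
from h import *
for n in ['side','top','wrist']:
    d=take(n,n+'0'); R,t=cam(d); print(n,-R.T@t,R[2],d['fx'],d['k1'])
s=env.observe(); print(s)
E
```

```text
side [0.38185923 0.83115234 0.75966148] [ 0.15586226 -0.81793737 -0.55379186] 399.95580319573054 0.018617452989547117
top [0.26011971 0.02270852 1.71440688] [ 0.17122488 -0.00853241 -0.98519502] 538.4578359423331 -0.04794092494167848
wrist [0.10700673 0.54433341 0.37338621] [ 0.26098057 -0.08796597 -0.9613278 ] 328.4112943833359 -0.06981337001251445
{'time_s': 0.15, 'q': array([ 5.92279738e+01,  2.18337456e+01,  7.43717577e+01, -8.15659960e-04,
        8.38591630e+01, -1.23365953e+01]), 'qvel': array([-0.06709133, -0.12576041, -0.20798694, -0.00322144,  0.0163604 ,
       -0.01937102]), 'joint_efforts': array([ 2.52708443e-03, -4.48627317e+01, -2.31346232e+01, -2.18376490e-04,
        3.78262717e-03,  1.44995636e-05]), 'position': array([0.17383881, 0.52159588, 0.25285617]), 'tool_rot': array([[ 9.48681057e-01, -5.65276423e-04,  3.16233984e-01],
       [-3.16234407e-01, -9.76978914e-04,  9.48680581e-01],
       [-2.27312831e-04, -9.99999363e-01, -1.10560124e-03]]), 'ft_force': array([-0.92829968, -0.64839734,  0.48134285]), 'wrist_torque': array([ 0.03953734, -0.04489713,  0.03820205]), 'grip_width': 0.0852062087135345}
```

View pics/side0.png

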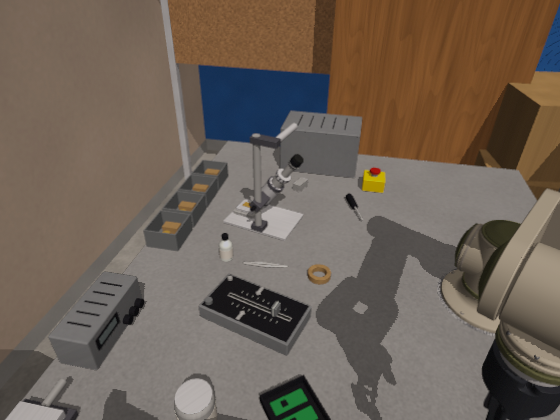

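View pics/top0.png

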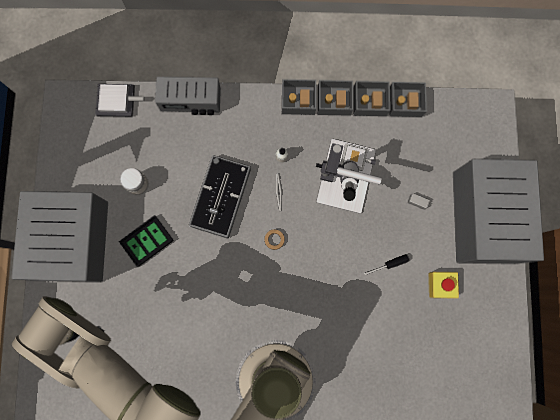

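View pics/wrist0.png

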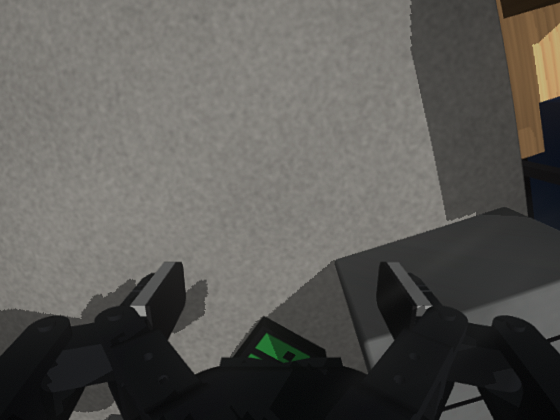

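```bash
python3 - <<'E'
from h import *
crop('side0',215,110,325,245,5,'s_scope'); crop('top0',305,130,395,220,7,'t_scope')
crop('side0',195,265,325,350,6,'s_con'); crop('top0',180,145,265,245,6,'t_con')
E
```

```text
(no output)
```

View pics/s_scope.png

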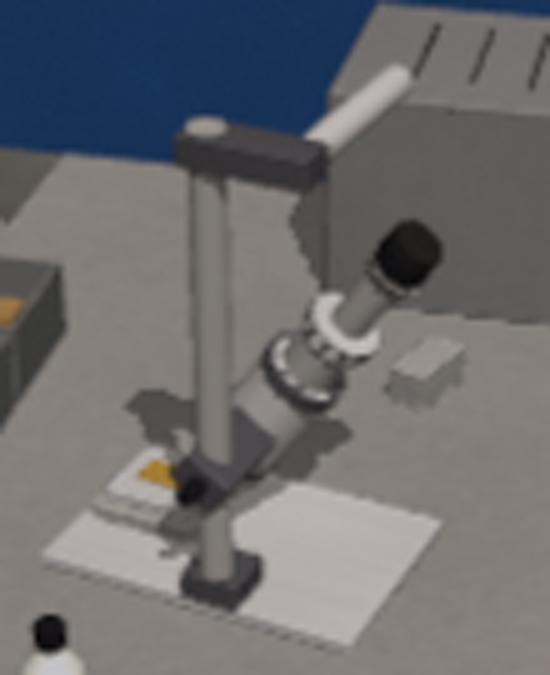

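View pics/t_scope.png

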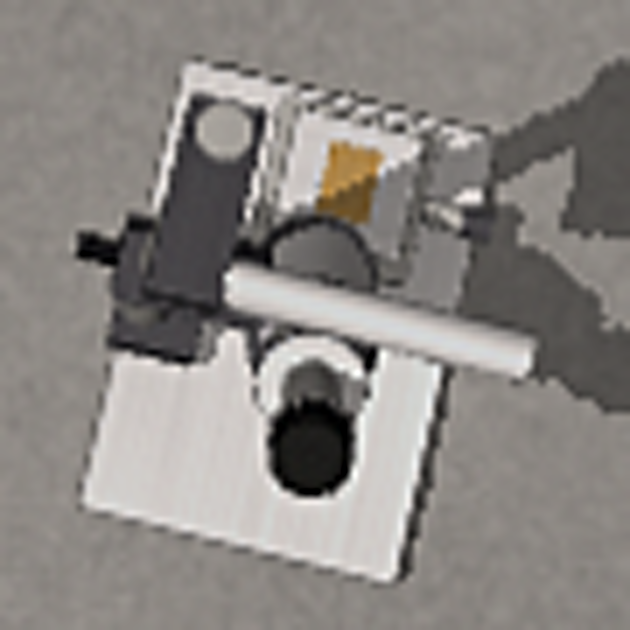

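View pics/s_con.png

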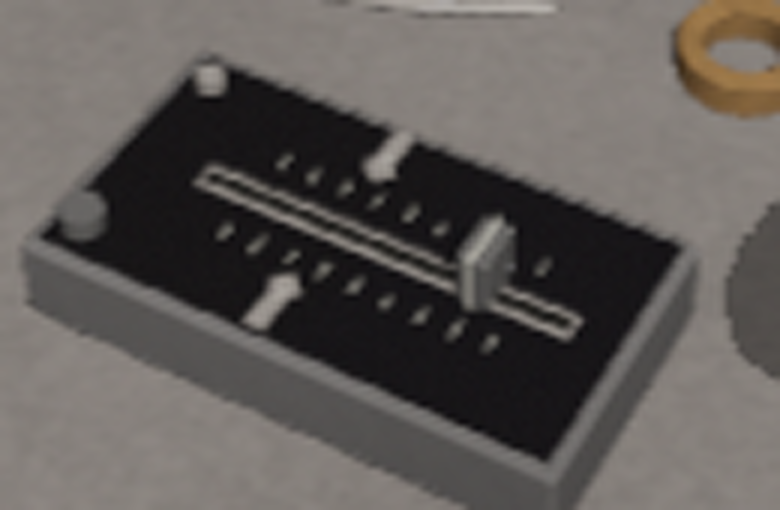

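View pics/t_con.png

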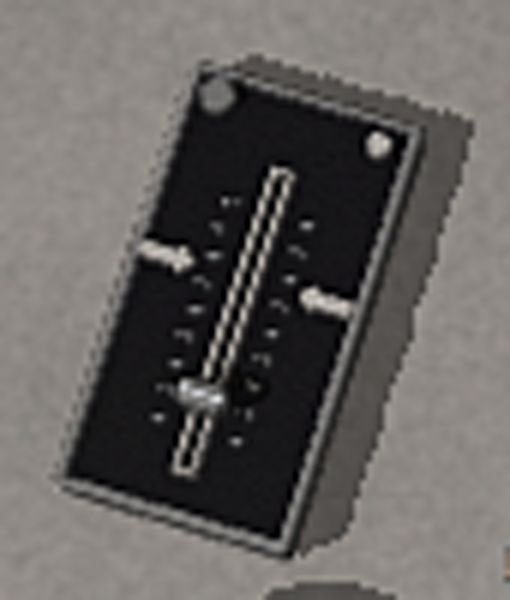

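The top view shows the scope at about (350,180), with its camera head at (349,195), and the console at about (222,195), with its fader at (213,210). The side view shows the same objects. Next I'll fit the poses.

```bash
cat > fit.py <<'E'
from h import *
from scipy.optimize import least_squares
T=load('top0');S=load('side0')
tp=lambda a,b:(T,305+a/7,130+b/7); sp=lambda a,b:(S,215+a/5,110+b/5)
tc=lambda a,b:(T,180+a/6,145+b/6); sc=lambda a,b:(S,195+a/6,265+b/6)
print('head top tri',tri(tp(310,458),sp(415,238)))
print('bar -y end',tri(tp(528,358),sp(400,78)))
print('col cap',tri(tp(224,130),sp(206,127)))
for p in [(190,62),(80,500),(395,580),(490,130)]: print('plate',atz(*tp(*p),.012))
for p in [(440,523),(348,645),(45,553)]: print('plate s',atz(*sp(*p),.012))
for p in [(200,68),(420,130),(285,550),(68,485)]: print('con t',atz(*tc(*p),.04))
for p in [(205,55),(695,245),(555,475),(28,243)]: print('con s',atz(*sc(*p),.04))
a=[atz(*tc(195,264),.044),atz(*tc(303,297),.044)]
b=[atz(*sc(378,180),.044),atz(*sc(292,278),.044)]
print('mark tips t',a,'s',b)
print('fader t',atz(*tc(202,390),.07),'s',atz(*sc(482,257),.07))
for p in [(283,172),(186,472)]: print('track ends',atz(*tc(*p),.04))
E
python3 fit.py
```

```text
head top tri (array([ 0.53809194, -0.19414558,  0.24861058]), [np.float64(0.0019625200345706616), np.float64(0.0019625200345705952)])
bar -y end (array([ 0.56421185, -0.26818938,  0.31424828]), [np.float64(0.00013342455406732364), np.float64(0.00013342455406729277)])
col cap (array([ 0.64983666, -0.15112117,  0.32312988]), [np.float64(0.0008444394076170428), np.float64(0.000844439407617271)])
plate [ 0.76857968 -0.17427454  0.012     ]
plate [ 0.55906508 -0.12321693  0.012     ]
plate [ 0.52450856 -0.2679195   0.012     ]
plate [ 0.73855401 -0.31508979  0.012     ]
plate s [ 0.52484571 -0.25607413  0.012     ]
plate s [ 0.5582893  -0.11377462  0.012     ]
plate s [ 0.7677552  -0.16467698  0.012     ]
con t [0.69466253 0.20995041 0.04      ]
con t [0.6628764  0.09173602 0.04      ]
con t [0.43745544 0.15641575 0.04      ]
con t [0.46940785 0.27067579 0.04      ]
con s [0.66286607 0.09921529 0.04      ]
con s [0.439316   0.16136441 0.04      ]
con s [0.47271125 0.28050624 0.04      ]
con s [0.69734359 0.21718817 0.04      ]
mark tips t [array([0.58727594, 0.20823164, 0.044     ]), array([0.57064977, 0.15083056, 0.044     ])] s [array([0.57005035, 0.15833625, 0.044     ]), array([0.58948023, 0.21570001, 0.044     ])]
fader t [0.51616703 0.19933177 0.07      ] s [0.51484475 0.21270293 0.07      ]
track ends [0.63864143 0.16383141 0.04      ]
track ends [0.47737492 0.20935798 0.04      ]
```

```bash
cat > fit2.py <<'E'
from h import *
from scipy.optimize import least_squares
T=load('top0');S=load('side0')
print(T['cx'],T['cy'],S['cx'],S['cy'])
o=.5
tp=lambda a,b:(T,305+(a+o)/7-.5,130+(b+o)/7-.5); sp=lambda a,b:(S,215+(a+o)/5-.5,110+(b+o)/5-.5)
tc=lambda a,b:(T,180+(a+o)/6-.5,145+(b+o)/6-.5); sc=lambda a,b:(S,195+(a+o)/6-.5,265+(b+o)/6-.5)
obs=[]
plate=lambda X:[((-1)**0,0)]
# stand unknown: x,y,yaw, plate centre offset (px,py), camera-top ext e
def R(y): return np.array([[np.cos(y),-np.sin(y),0],[np.sin(y),np.cos(y),0],[0,0,1]])
def model(p):
    x,y,yaw,px,py,e=p
    L=[]
    for (sx,sy),ob in zip([(1,1),(-1,1),(-1,-1),(1,-1)],[[tp(190,62),sp(45,553)],[tp(80,500),sp(348,645)],[tp(395,580),sp(440,523)],[tp(490,130)]]):
        for q in ob: L.append(((px+sx*.11,py+sy*.075,.012),q))
    for q in [tp(224,130),sp(206,127)]: L.append(((.03,.068,.327),q))
    for q in [tp(530,357),sp(402,78)]: L.append(((-.025,-.066,.316),q))
    s=.046+e
    for q in [tp(310,458),sp(415,238)]: L.append(((-np.sin(np.radians(35))*s,0,.15+np.cos(np.radians(35))*s),q))
    return [(R(yaw)@np.array(a)+[x,y,0],q) for a,q in L]
def res(p): return np.concatenate([proj(q[0],X)[0]-[q[1],q[2]] for X,q in model(p)])
r=least_squares(res,[.6,-.2,-.24,.03,0,.06]); print(r.x,np.degrees(r.x[2])); print(res(r.x).reshape(-1,2).round(1)); print('headtop',model(r.x)[-1][0])
E
python3 fit2.py
```

```text
275.59384840590764 201.6316777068423 284.08875362620506 209.26836735310982
[ 0.60531114 -0.20879247 -0.23136354  0.04475487  0.00151957  0.0744635 ] -13.256154634774367
[[-0.9 -1. ]
 [-0.8 -0.7]
 [-0.8  0.3]
 [ 0.4 -0.7]
 [-0.4  0.3]
 [ 0.8 -1.1]
 [ 0.6  0.3]
 [-0.  -0.4]
 [ 0.4 -0.6]
 [-0.1 -0.2]
 [-0.5 -0.1]
 [-0.  -0.3]
 [ 1.   0.7]]
headtop [ 0.53805718 -0.19294864  0.24867792]
```

```bash
python3 - <<'E'
from h import *
from scipy.spatial.transform import Rotation as Ro
s=env.observe(); y=np.radians(-13.3)
a=np.array([-np.sin(np.radians(35))*np.cos(y),-np.sin(np.radians(35))*np.sin(y),np.cos(np.radians(35))])
z=np.array([-np.sin(y),np.cos(y),0]); Y=-a; X=np.cross(Y,z); M=np.c_[X,Y,z]
print(a,Ro.from_matrix(M@s['tool_rot'].T).as_rotvec(degrees=True), (np.array([.538,-.193,.2487])+.082*a-s['position'])*1000,env.tip_reach)
E
```

```text
[-0.55819247  0.13195111  0.81915204] [ -9.51724091 -33.70673526   4.99383556] [ 318.38940733 -703.77589218   63.01429532] 0.022
```

Call:
{"api": "carry_out", "payload": {"targets": [[[1,318,-704,63,-9.5,-33.7,5],[1,318,-704,63,-9.5,-33.7,5],[1,318,-704,63,-9.5,-33.7,5],[1,318,-704,63,-9.5,-33.7,5],[1,318,-704,63,-9.5,-33.7,5],[1,318,-704,63,-9.5,-33.7,5],[1,318,-704,63,-9.5,-33.7,5],[1,318,-704,63,-9.5,-33.7,5],[1,318,-704,63,-9.5,-33.7,5],[1,318,-704,63,-9.5,-33.7,5],[1,318,-704,63,-9.5,-33.7,5],[1,318,-704,63,-9.5,-33.7,5],[1,318,-704,63,-9.5,-33.7,5],[1,318,-704,63,-9.5,-33.7,5],[1,318,-704,63,-9.5,-33.7,5],[1,318,-704,63,-9.5,-33.7,5],[1,318,-704,63,-9.5,-33.7,5],[1,318,-704,63,-9.5,-33.7,5],[1,318,-704,63,-9.5,-33.7,5],[1,318,-704,63,-9.5,-33.7,5]]]}}

```text
time_s: 1.82
position: [0.4932, -0.1871, 0.3163]
tool_rot: [[0.796, 0.558, 0.233], [-0.191, -0.133, 0.973], [0.574, -0.819, 0.0]]
ft_force: [-0.1, 0.8, -1.3]
grip_width: -0.0001
```

```bash
python3 - <<'E'
from h import *
for n in ['side','top','wrist']: take(n,n+'1')
s=env.observe(); print(s['position'],s['time_s'])
crop('side1',215,90,325,200,6,'s1'); crop('top1',300,130,400,230,6,'t1')
tip=s['position']+.022*s['tool_rot'][:,1]
for n in ['side','top','wrist']:
    print(n,proj(load(n+'1'),[tip,[.538,-.193,.2487]]))
E
```

```text
[ 0.49178146 -0.18291333  0.31556769] 1.9667
side [[310.9757313  144.37526598]
 [298.63107984 157.90968604]]
top [[348.90102828 203.81533359]
 [348.84719034 194.74145684]]
wrist [[283.61447    266.50241072]
 [284.02793495 226.25420586]]
```

View pics/s1.png

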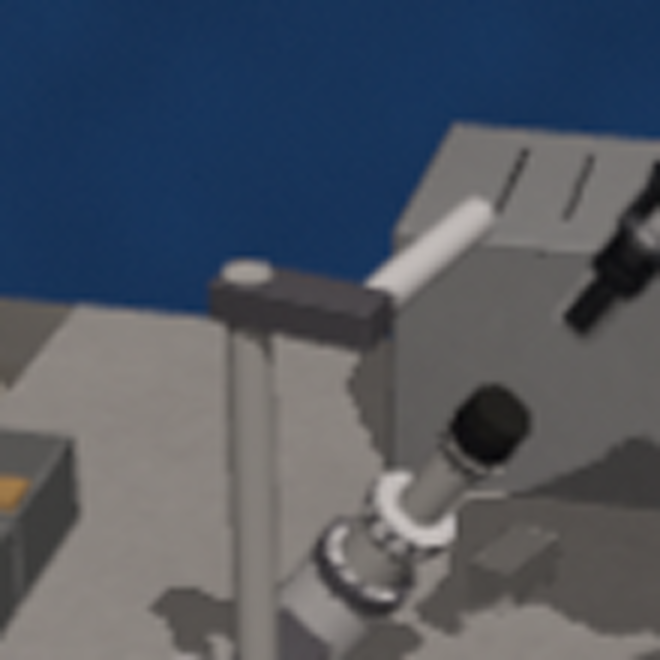

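View pics/t1.png

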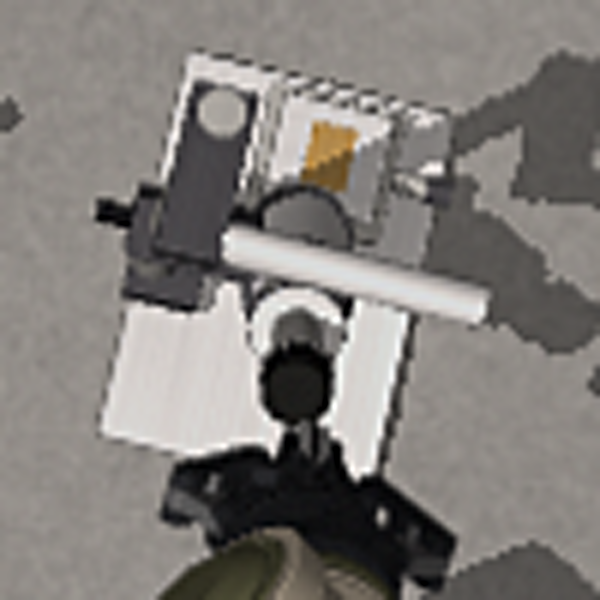

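View pics/wrist1.png

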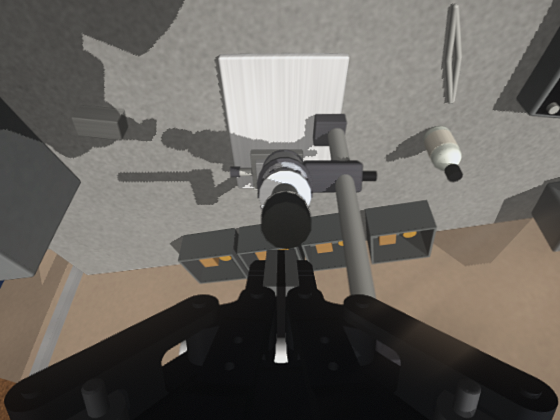

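The head is in line with the closed fingers in all three views, at side (298,158), top (349,195) and wrist (285,222). The predicted points match to within about 2 px, so I'll approach along the tube axis.

Call:
{"api": "carry_out", "payload": {"targets": [[[1,5.6,-1.3,-8.2,0,0,0],[1,11.2,-2.6,-16.4,0,0,0],[1,16.7,-4,-24.6,0,0,0],[1,22.3,-5.3,-32.8,0,0,0],[1,25.1,-5.9,-36.9,0,0,0],[1,27.9,-6.6,-41,0,0,0],[1,27.9,-6.6,-41,0,0,0]]]}}

```text
time_s: 2.55
position: [0.5201, -0.1886, 0.2742]
tool_rot: [[0.798, 0.558, 0.229], [-0.189, -0.13, 0.973], [0.572, -0.82, 0.002]]
ft_force: [-0.7, 0.2, 0.1]
grip_width: -0.0001
```

Call:
{"api": "carry_out", "payload": {"targets": [[[1,1.7,-0.4,-2.5,0,0,0],[1,3.3,-0.8,-4.9,0,0,0],[1,5,-1.2,-7.4,0,0,0],[1,6.7,-1.6,-9.8,0,0,0],[1,8.4,-2,-12.3,0,0,0],[1,8.4,-2,-12.3,0,0,0]]]}}

```text
time_s: 3.05
position: [0.5285, -0.191, 0.2628]
tool_rot: [[0.797, 0.559, 0.229], [-0.189, -0.131, 0.973], [0.574, -0.819, 0.001]]
ft_force: [-0.1, 0.2, 1.3]
grip_width: 0.0
```

Call:
{"api": "carry_out", "payload": {"targets": [[[1,1.7,-0.4,-2.5,0,0,0],[1,3.3,-0.8,-4.9,0,0,0],[1,5,-1.2,-7.4,0,0,0],[1,6.7,-1.6,-9.8,0,0,0],[1,8.4,-2,-12.3,0,0,0],[1,8.4,-2,-12.3,0,0,0]]]}}

```text
time_s: 3.55
position: [0.5369, -0.193, 0.2502]
tool_rot: [[0.797, 0.558, 0.229], [-0.189, -0.13, 0.973], [0.573, -0.819, 0.001]]
ft_force: [-1.1, 1.2, 1.2]
grip_width: 0.0
```

```bash
python3 - <<'E'
from h import *
take('side','side2'); s=env.observe(); print(s['position'],s['ft_force'],s['ft_force']@s['tool_rot'][:,1])
crop('side2',215,90,325,200,6,'s2')
E
```

```text
[ 0.53678202 -0.1929002   0.25041544] [-0.931002    0.65459233 -0.14100115] -0.4896277354457152
```

View pics/s2.png

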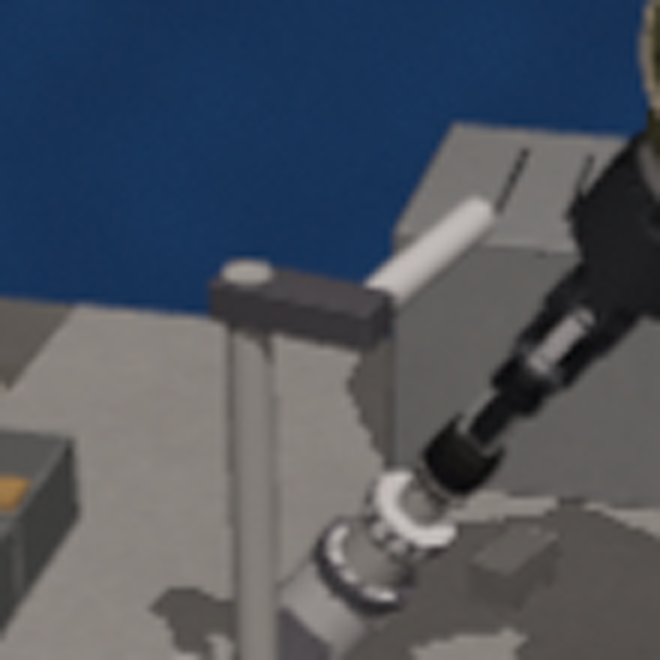

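The side crop shows the head pushed partly in and the collar still at about (412,510), unmoved. I'll continue.

Call:
{"api": "carry_out", "payload": {"targets": [[[1,1.7,-0.4,-2.5,0,0,0],[1,3.3,-0.8,-4.9,0,0,0],[1,5,-1.2,-7.4,0,0,0],[1,6.7,-1.6,-9.8,0,0,0],[1,8.4,-2,-12.3,0,0,0],[1,8.4,-2,-12.3,0,0,0]]]}}

```text
time_s: 4.1
position: [0.5453, -0.1949, 0.2379]
tool_rot: [[0.797, 0.558, 0.229], [-0.189, -0.13, 0.973], [0.573, -0.819, 0.001]]
ft_force: [-0.3, 0.3, 0.6]
grip_width: 0.0
```

Call:
{"api": "carry_out", "payload": {"targets": [[[1,1.7,-0.4,-2.5,0,0,0],[1,3.3,-0.8,-4.9,0,0,0],[1,5,-1.2,-7.4,0,0,0],[1,5,-1.2,-7.4,0,0,0]]]}}

```text
time_s: 4.43
position: [0.5503, -0.1961, 0.2306]
tool_rot: [[0.797, 0.558, 0.229], [-0.189, -0.13, 0.973], [0.573, -0.819, 0.001]]
ft_force: [-0.8, 0.1, 1.4]
grip_width: -0.0001
```

```bash
python3 - <<'E'
from h import *
take('side','side3'); s=env.observe(); print(s['position'],s['ft_force'],s['ft_force']@s['tool_rot'][:,1])
crop('side3',215,90,325,200,6,'s3')
E
```

```text
[ 0.55016723 -0.19604756  0.23078063] [ 0.01788265 -0.34233683  0.30423426] -0.19461143963422786
```

View pics/s3.png

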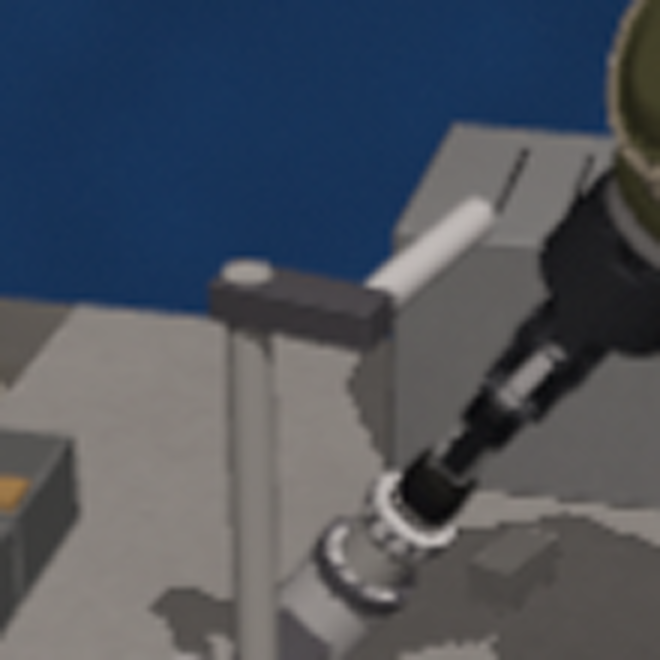

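The head is now almost on the collar, which still hasn't moved. I'll keep pushing in small steps and watch the force.

Call:
{"api": "carry_out", "payload": {"targets": [[[1,1.1,-0.3,-1.6,0,0,0],[1,2.2,-0.5,-3.3,0,0,0],[1,3.3,-0.8,-4.9,0,0,0]]]}}

```text
time_s: 4.73
position: [0.5533, -0.1968, 0.2263]
tool_rot: [[0.797, 0.559, 0.229], [-0.188, -0.131, 0.973], [0.574, -0.819, 0.001]]
ft_force: [-5.6, 1.6, 5.1]
grip_width: 0.0003
```

Call:
{"api": "carry_out", "payload": {"targets": [[[1,1.1,-0.3,-1.6,0,0,0],[1,2.2,-0.5,-3.3,0,0,0],[1,3.3,-0.8,-4.9,0,0,0]]]}}

```text
time_s: 4.98
position: [0.5566, -0.1976, 0.2214]
tool_rot: [[0.797, 0.559, 0.229], [-0.188, -0.131, 0.973], [0.574, -0.819, 0.001]]
ft_force: [-4.6, 1.7, 5.7]
grip_width: -0.0001
```

Call:
{"api": "carry_out", "payload": {"targets": [[[1,1.1,-0.3,-1.6,0,0,0],[1,2.2,-0.5,-3.3,0,0,0],[1,3.3,-0.8,-4.9,0,0,0]]]}}

```text
time_s: 5.23
position: [0.5599, -0.1984, 0.2165]
tool_rot: [[0.797, 0.559, 0.229], [-0.188, -0.131, 0.973], [0.574, -0.819, 0.001]]
ft_force: [-4.6, 1.9, 4.9]
grip_width: 0.0
```

```bash
python3 - <<'E'
from h import *
take('side','side4'); s=env.observe(); print(s['position'],s['ft_force'],s['ft_force']@s['tool_rot'][:,1])
crop('side4',215,90,325,200,6,'s4')
E
```

```text
[ 0.56007598 -0.19841357  0.21623141] [-3.19142209  1.80340689  5.15703148] -6.242284483054979
```

View pics/s4.png

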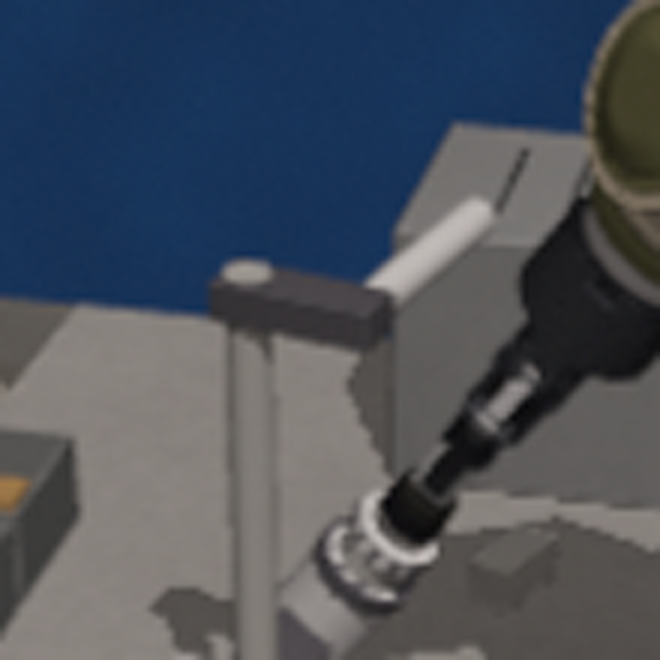

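The force stepped up to about 7 N and the collar is now moving with the head, so the inner tube is home. I'll push on.

Call:
{"api": "carry_out", "payload": {"targets": [[[1,1.1,-0.3,-1.6,0,0,0],[1,2.2,-0.5,-3.3,0,0,0],[1,3.3,-0.8,-4.9,0,0,0]]]}}

```text
time_s: 5.53
position: [0.5633, -0.1991, 0.2116]
tool_rot: [[0.797, 0.559, 0.229], [-0.188, -0.131, 0.973], [0.574, -0.819, 0.001]]
ft_force: [-3.8, 2.6, 5.9]
grip_width: -0.0001
```

Call:
{"api": "carry_out", "payload": {"targets": [[[1,1.1,-0.3,-1.6,0,0,0],[1,2.2,-0.5,-3.3,0,0,0]]]}}

```text
time_s: 5.7
position: [0.5655, -0.1996, 0.2083]
tool_rot: [[0.797, 0.559, 0.229], [-0.188, -0.131, 0.973], [0.574, -0.819, 0.001]]
ft_force: [-4.5, 2.2, 5.4]
grip_width: -0.0003
```

Call:
{"api": "carry_out", "payload": {"targets": [[[1,1.1,-0.3,-1.6,0,0,0],[1,1.7,-0.4,-2.5,0,0,0]]]}}

```text
time_s: 5.87
position: [0.5672, -0.2001, 0.2058]
tool_rot: [[0.797, 0.559, 0.229], [-0.188, -0.131, 0.973], [0.574, -0.819, 0.001]]
ft_force: [-3.9, 2.7, 4.3]
grip_width: -0.0001
```

```bash
python3 - <<'E'
from h import *
take('side','side5'); s=env.observe(); print(s['position'],s['ft_force'],s['ft_force']@s['tool_rot'][:,1])
crop('side5',215,90,325,200,6,'s5')
E
```

```text
[ 0.56726844 -0.20007761  0.20567568] [-3.49905106  2.677537    4.49216281] -5.983921329463357
```

View pics/s5.png

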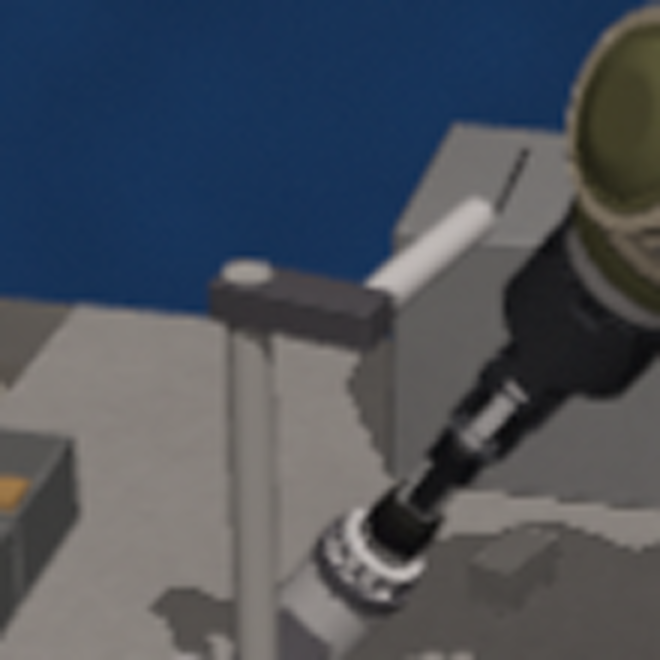

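Call:
{"api": "carry_out", "payload": {"targets": [[[1,0.8,-0.2,-1.2,0,0,0],[1,1.7,-0.4,-2.5,0,0,0]]]}}

```text
time_s: 6.08
position: [0.5688, -0.2004, 0.2034]
tool_rot: [[0.797, 0.559, 0.229], [-0.188, -0.131, 0.973], [0.574, -0.819, 0.001]]
ft_force: [-7.0, 3.4, 7.8]
grip_width: 0.0003
```

Call:
{"api": "carry_out", "payload": {"targets": [[[1,0.6,-0.1,-0.8,0,0,0],[1,1.1,-0.3,-1.6,0,0,0]]]}}

```text
time_s: 6.25
position: [0.5698, -0.2007, 0.2021]
tool_rot: [[0.797, 0.559, 0.229], [-0.188, -0.131, 0.973], [0.574, -0.819, 0.001]]
ft_force: [-9.9, 3.4, 10.3]
grip_width: 0.0002
```

Call:
{"api": "carry_out", "payload": {"targets": [[[1,0.6,-0.1,-0.8,0,0,0],[1,1.1,-0.3,-1.6,0,0,0]]]}}

```text
time_s: 6.42
position: [0.5707, -0.2009, 0.2008]
tool_rot: [[0.797, 0.559, 0.229], [-0.188, -0.131, 0.973], [0.574, -0.819, 0.001]]
ft_force: [-12.6, 4.1, 14.5]
grip_width: -0.0001
```

The force is rising at the cap's stiffness, up to about 19.6 N, so the middle tube is on its stop. I'll hold briefly and take a picture.

Call:
{"api": "carry_out", "payload": {"targets": [[[1,0.3,-0.1,-0.4,0,0,0],[1,0.3,-0.1,-0.4,0,0,0],[1,0.3,-0.1,-0.4,0,0,0],[1,0.3,-0.1,-0.4,0,0,0]]]}}

```text
time_s: 6.75
position: [0.5709, -0.2009, 0.2006]
tool_rot: [[0.797, 0.559, 0.229], [-0.188, -0.131, 0.973], [0.574, -0.819, 0.001]]
ft_force: [-13.6, 4.4, 13.9]
grip_width: 0.0001
```

Call:
{"api": "carry_out", "payload": {"targets": [[[1,-5.6,1.3,8.2,0,0,0],[1,-22.3,5.3,32.8,0,0,0],[1,-44.6,10.6,65.6,0,0,0],[1,-67,15.8,98.3,0,0,0],[1,-67,15.8,98.3,0,0,0]]]}}

```text
time_s: 7.17
position: [0.5033, -0.1854, 0.3042]
tool_rot: [[0.793, 0.565, 0.23], [-0.185, -0.136, 0.973], [0.581, -0.814, -0.003]]
ft_force: [1.2, 0.1, 1.8]
grip_width: -0.0
```

```bash
python3 - <<'E'
from h import *
take('side','side6'); take('wrist','wrist6'); s=env.observe(); print(s['time_s'],s['position'],s['ft_force'])
crop('side6',215,90,325,200,6,'s6');crop('wrist6',200,120,360,270,5,'w6')
E
```

```text
7.2667 [ 0.50414507 -0.18555918  0.29896473] [ 0.13534959  0.67364781 -0.37248589]
```

View pics/s6.png

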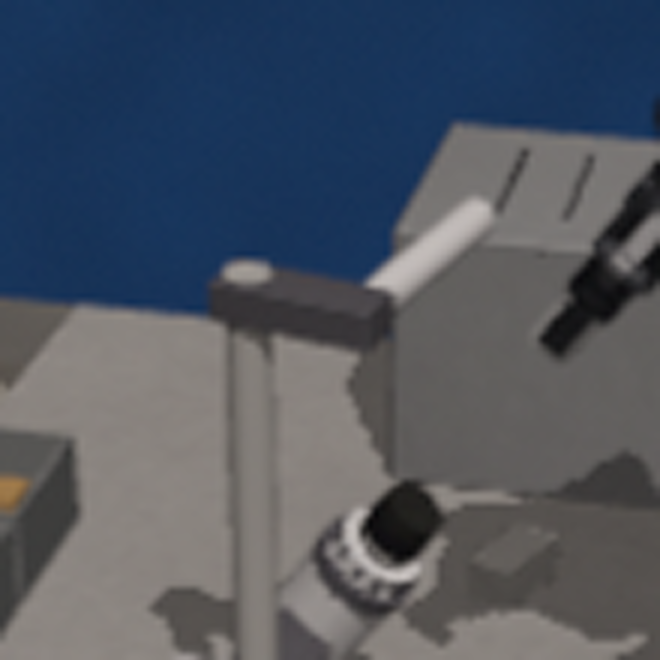

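View pics/w6.png

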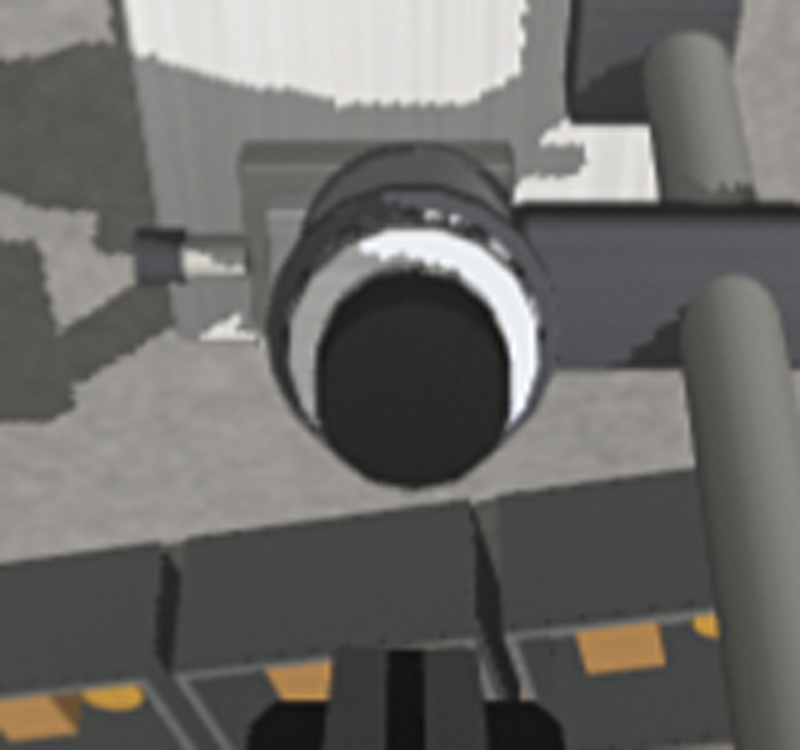

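The scope is home: the head sits on the collar and the collar on the barrel mouth, at about (405,525) in the side crop. The press position also matches the geometry for fully home. Next I'll work out the fader.

```bash
python3 - <<'E'
from h import *
from scipy.spatial.transform import Rotation as Ro
exec(open('fit2.py').read().split('obs=[]')[0])
print('fader tri',tri(tc(202,390),sc(482,257)), atz(*tc(202,390),.07),atz(*sc(482,257),.07))
print('tips',[tri(tc(195,264),sc(292,278)),tri(tc(303,297),sc(378,180))])
s=env.observe(); y=np.radians(-15.6); z=np.array([np.cos(y),np.sin(y),0]);Y=np.array([0,0,-1.]);M=np.c_[np.cross(Y,z),Y,z]
print(Ro.from_matrix(M@s['tool_rot'].T).as_rotvec(degrees=True),s['position'],s['q'])
E
```

```text
275.59384840590764 201.6316777068423 284.08875362620506 209.26836735310982
fader tri (array([0.51866276, 0.20182211, 0.05906807]), [np.float64(0.0004882768064919752), np.float64(0.00048827680649207023)]) [0.51744594 0.20066566 0.07      ] [0.51603904 0.21169252 0.07      ]
tips [(array([0.59094095, 0.21033171, 0.0388181 ]), [np.float64(0.001310082143258409), np.float64(0.001310082143258393)]), (array([0.57279127, 0.15255975, 0.0390679 ]), [np.float64(9.038361575812815e-05), np.float64(9.03836157579657e-05)])]
[ 33.70468141  19.89005292 -89.1325616 ] [ 0.50414507 -0.18555918  0.29896473] [ -39.47998085    6.71649066   94.98021932   20.04895182   47.80824517
 -125.68669526]
```

Call:
{"api": "carry_out", "payload": {"targets": [[[0.3,-10,40,10,0,0,0],[0.3,-10,80,10,0,0,0],[0.3,-10,120,0,0,0,0],[0.3,-10,160,0,0,0,0],[0.3,-10,200,0,0,0,0],[0.3,13,390,-95,33.7,19.9,-89.1],[0.3,13,390,-95,33.7,19.9,-89.1],[0.3,13,390,-95,33.7,19.9,-89.1],[0.3,13,390,-95,33.7,19.9,-89.1],[0.3,13,390,-95,33.7,19.9,-89.1],[0.3,13,390,-95,33.7,19.9,-89.1],[0.3,13,390,-95,33.7,19.9,-89.1],[0.3,13,390,-95,33.7,19.9,-89.1],[0.3,13,390,-95,33.7,19.9,-89.1],[0.3,13,390,-95,33.7,19.9,-89.1],[0.3,13,390,-95,33.7,19.9,-89.1],[0.3,13,390,-95,33.7,19.9,-89.1],[0.3,13,390,-95,33.7,19.9,-89.1],[0.3,13,390,-95,33.7,19.9,-89.1],[0.3,13,390,-95,33.7,19.9,-89.1]]]}}

```text
time_s: 8.93
position: [0.5174, 0.205, 0.2006]
tool_rot: [[-0.24, 0.005, 0.971], [-0.971, -0.009, -0.24], [0.007, -1.0, 0.007]]
ft_force: [0.2, 0.0, -0.3]
grip_width: 0.0597
```

```bash
python3 - <<'E'
from h import *
take('wrist','wrist7'); s=env.observe(); print(s['time_s'],s['position'],s['tool_rot'],s['q'])
E
```

```text
8.9833 [0.51800574 0.20424688 0.20064925] [[-0.24723904  0.00409255  0.96894588]
 [-0.9689382  -0.00684804 -0.24720815]
 [ 0.00562367 -0.99996818  0.00565853]] [ 9.52104778 24.92290815 78.39553603 -0.43781857 76.51557535 23.93603465]
```

View pics/wrist7.png

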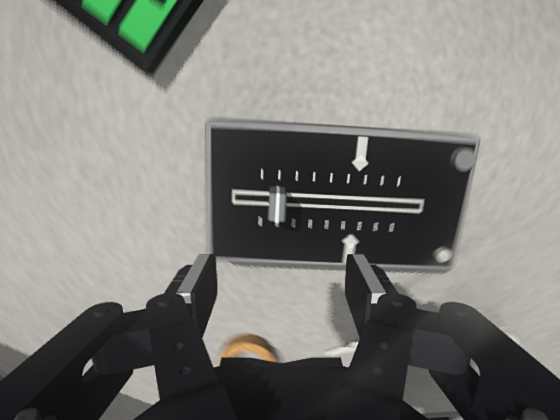

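Call:
{"api": "carry_out", "payload": {"targets": [[[0.3,0,0,0,0,0,0],[0.3,0,0,0,0,0,0]]]}}

```text
time_s: 9.15
position: [0.5173, 0.2046, 0.2015]
tool_rot: [[-0.231, 0.009, 0.973], [-0.973, -0.012, -0.231], [0.01, -1.0, 0.011]]
ft_force: [-0.9, -0.1, 0.8]
grip_width: 0.0595
```

```bash
python3 - <<'E'
from h import *
take('wrist','wrist8'); s=env.observe(); print(s['time_s'],s['position'],s['tool_rot'][:,2])
crop('wrist8',190,100,490,290,2.6,'w8')
E
```

```text
9.2 [0.51714127 0.20477989 0.20187591] [ 0.97278863 -0.2314095   0.01148619]
```

View pics/w8.png

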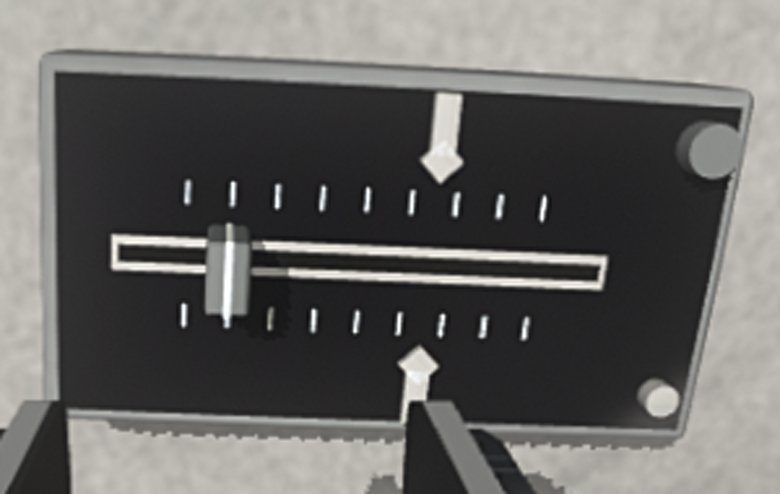

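The wrist crop shows the fader's top face centred at about (227,285), with the mark tips at (440,182) and (419,347).

```bash
cat > w.py <<'E'
from h import *
W=load('wrist8'); wc=lambda a,b:(W,190+(a+.5)/2.6-.5,100+(b+.5)/2.6-.5)
f=atz(*wc(227,285),.07); a=atz(*wc(440,182),.042); b=atz(*wc(419,347),.042)
t0=atz(*wc(113,253),.04); t1=atz(*wc(605,273),.04); 
print('fader',f,'tips',a,b,np.linalg.norm(a-b),'track',t0,t1)
for p in [(207,255),(248,258),(246,315),(206,313)]: print(atz(*wc(*p),.07))
d=(t1-t0)[:2];print(np.linalg.norm(d),np.degrees(np.arctan2(d[1],d[0]))); d/=np.linalg.norm(d)
g=(a-b)[:2]; print('pointer dir',np.degrees(np.arctan2(g[1],g[0]))-90)
m=(a+b)[:2]/2; print('mark',m,'fader->mark along',(m-f[:2])@d,'across f,m vs track',np.cross(d,f[:2]-t0[:2]),np.cross(d,m-t0[:2]))
for p in [(40,55),(752,92),(685,437)]: print('corner',atz(*wc(*p),.04))
E
python3 w.py 2>/dev/null
```

```text
fader [0.51432446 0.20142662 0.07      ] tips [0.58948839 0.21139837 0.042     ] [0.57255707 0.15533641 0.042     ] 0.05856289972099645 track [0.47714357 0.21282598 0.04      ] [0.64137505 0.16600383 0.04      ]
[0.5106459  0.21211479 0.07      ]
[0.52255752 0.2082744  0.07      ]
[0.51777964 0.19058052 0.07      ]
[0.50585861 0.19413401 0.07      ]
0.1707755600922675 -15.912771475183396
pointer dir -16.804881414110582
mark [0.58102273 0.18336739] fader->mark along 0.06909376944830438 across f,m vs track -0.0007685229442872098 0.00015118202021408358
corner [0.47197167 0.28153221 0.04      ]
corner [0.69835884 0.21699298 0.04      ]
corner [0.66489108 0.09469035 0.04      ]
```

Call:
{"api": "carry_out", "payload": {"targets": [[[0.4,-3,-3.5,-35,0.5,0.5,-2.6],[0.4,-3,-3.5,-70,0.5,0.5,-2.6],[0.4,-3,-3.5,-100,0.5,0.5,-2.6],[0.4,-3,-3.5,-120,0.5,0.5,-2.6],[0.4,-3,-3.5,-132,0.5,0.5,-2.6],[0.4,-3,-3.5,-132,0.5,0.5,-2.6],[0.4,-3,-3.5,-132,0.5,0.5,-2.6]]]}}

```text
time_s: 9.78
position: [0.5141, 0.2014, 0.0707]
tool_rot: [[-0.277, 0.0, 0.961], [-0.961, -0.003, -0.277], [0.002, -1.0, 0.001]]
ft_force: [-0.2, -0.2, 0.7]
grip_width: 0.0512
```

```bash
python3 - <<'E'
from h import *
take('wrist','wrist9'); s=env.observe(); print(s['time_s'],s['position'],s['tool_rot'],s['ft_force'])
E
```

```text
9.8333 [0.51456217 0.20142889 0.07142243] [[-0.27702531  0.00195547  0.96086063]
 [-0.96086149 -0.00210097 -0.27702128]
 [ 0.00147704 -0.99999588  0.00246096]] [-0.14520192  0.09991389  0.89121096]
```

View pics/wrist9.png

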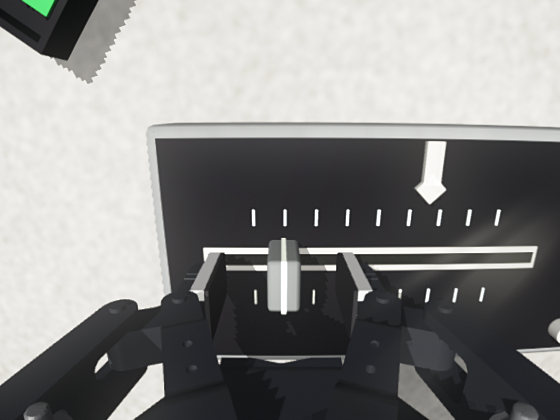

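The fader at (284,275) is centred between the jaws. Close gently.

Call:
{"api": "carry_out", "payload": {"targets": [[[0.9,0,0,0,0,0,0],[0.9,0,0,0,0,0,0],[0.9,0,0,0,0,0,0],[0.9,0,0,0,0,0,0],[0.9,0,0,0,0,0,0],[0.9,0,0,0,0,0,0]]], "squeeze": 20}}

```text
time_s: 10.33
position: [0.5147, 0.2012, 0.0717]
tool_rot: [[-0.279, 0.002, 0.96], [-0.96, -0.002, -0.279], [0.001, -1.0, 0.003]]
ft_force: [-1.1, 0.1, 6.6]
grip_width: 0.0134
```

Call:
{"api": "carry_out", "payload": {"targets": [[[0.9,10,-2.9,1,0,0,0],[0.9,25,-7.2,1,0,0,0],[0.9,40,-11.5,1,0,0,0],[0.9,55,-15.8,1,0,0,0],[0.9,66,-18.9,1,0,0,0],[0.9,66,-18.9,1,0,0,0],[0.9,66,-18.9,1,0,0,0]]]}}

```text
time_s: 10.92
position: [0.5808, 0.1821, 0.0717]
tool_rot: [[-0.279, 0.002, 0.96], [-0.96, -0.002, -0.279], [0.001, -1.0, 0.003]]
ft_force: [2.8, 1.7, -1.4]
grip_width: 0.0135
```

```bash
python3 - <<'E'
from h import *
take('wrist','wrist10'); s=env.observe(); print(s['time_s'],s['position'],s['tool_rot'],s['ft_force'],s['grip_width'])
E
```

```text
10.9667 [0.58031984 0.18222324 0.07173293] [[-0.27870437  0.00173455  0.96037538]
 [-0.96037598 -0.00191737 -0.27870108]
 [ 0.00135797 -0.99999666  0.0022002 ]] [ 3.24511672  1.27890298 -2.75204868] 0.013232525922953419
```

View pics/wrist10.png

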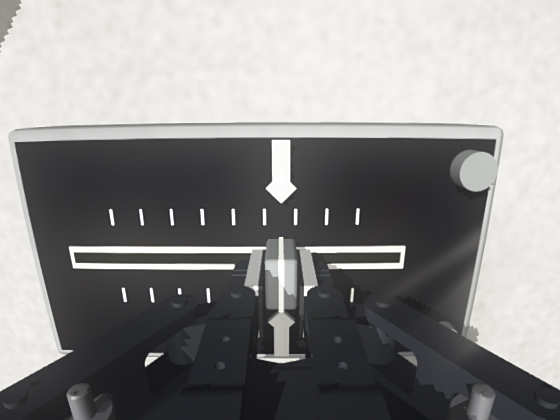

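The white line at x≈281 is level with both pointers, at 281 and 283. I'll release and lift.

Call:
{"api": "carry_out", "payload": {"targets": [[[0.4,0,0,0,0,0,0],[0.4,0,0,0,0,0,0],[0.4,0,0,0,0,0,0],[0.4,0,0,0,0,0,0],[0.4,0,0,0,0,0,0],[0.4,0,0,20,0,0,0],[0.4,0,0,60,0,0,0],[0.4,0,0,100,0,0,0],[0.4,0,0,130,0,0,0],[0.4,0,0,130,0,0,0],[0.4,0,0,130,0,0,0],[0.4,0,0,130,0,0,0]]]}}

```text
time_s: 11.97
position: [0.5798, 0.1821, 0.2008]
tool_rot: [[-0.279, -0.001, 0.96], [-0.96, -0.002, -0.279], [0.002, -1.0, -0.0]]
ft_force: [-0.8, -0.1, -1.4]
grip_width: 0.0512
```

```bash
python3 - <<'E'
from h import *
take('wrist','wrist11'); take('side','side11'); s=env.observe(); print(s['time_s'],s['position'],s['ft_force'],s['grip_width'])
crop('wrist11',100,90,480,290,2.1,'w11')
E
```

```text
12.0667 [0.57974228 0.18205599 0.20013152] [-0.6498178   0.73607563 -0.37223622] 0.051385301277711105
```

View pics/w11.png

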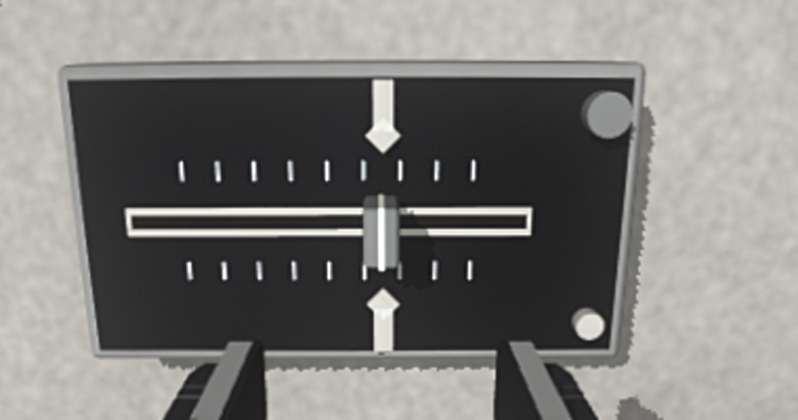

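View pics/side11.png

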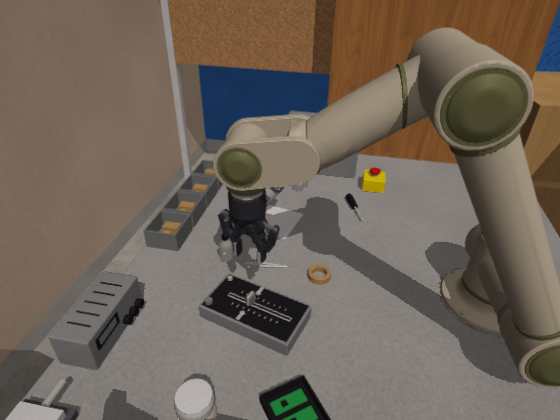

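The line at x≈381 sits between the pointer tips at 382–383, less than 1 mm off. The gripper is clear and the bystanders look unmoved, so I'll hand in.

```bash
python3 -c "
from rig import env
print(env.observe()['qvel']); print(env.close_job())"
```

```text
[-0.04024843  0.22459268 -0.29360144  0.02250991  0.12810561  0.14667839]
the job is handed in; nothing more can be done
None
```

The scope is on standby and the fader is level with its mark. I handed the job in at about 12 s of the 43 s allowed; no verdict was reported.

- **Scope:** I pushed the camera head along the tube axis with the jaws shut. The inner tube went home first, with the collar still in place. The force then stepped up to about 7 N and the middle tube followed until it stopped. The highest force I read was about 20 N. The last pictures of the scope show the head on the collar and the collar on the barrel's mouth. The arm's final pressing position matches the fully-home geometry to about 1 mm.
- **Fader:** I gripped it lightly, slid it 69 mm and let go. In the last wrist picture its white line is within about 0.5 mm of the line between the pointers.
- **Final state:** The gripper is clear, with its fingertips about 0.11 m above the fader, and touches nothing. The bystanders visible in the last side view show no movement; I did not measure them.
- **Disagreements:** The top and side cameras differed by up to 10 mm in y for the console and stand. The combined fit and the wrist camera settled this. During the middle tube's travel the force read 6–8 N, a little under the stated 9 N of rubbing.

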